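# Put the cleaned gas hob back together

## Task

The portable gas hob has just been cleaned: set the burner cap back on the burner, then put the three-footed pan support back over it, its single spine foot in the round cone at the front of the drip tray and the two fork feet in the groove and the flat dish behind. The tray may sit a little off-centre in the hob, so feel for the seats until all three feet are fully down in them and the support cannot rock. Never press hard on the enamel, for it chips, and leave the mug, the salt shaker and the yogurt pot alone.

Things in the scene. Friction and masses are not known exactly. Their poses are not given: they have to be found in the camera images.
- hob: Steel portable gas hob, fixed, 238 (x) x 270 (y) mm; origin under its centre on the worktop, x to its back (knob on the front, -x), y left, z up. In a frame (top at 64 mm, opening 222 x 234) lies a white enamelled tray, 196 x 208, enamel at z 60 mm, with 3 seats. The tray is clipped anywhere up to 10.5 mm off mid-frame in x and in y (not turned); its place is not measured; 30 N sideways shifts it.
- cone_mid (a point): Where the cone seat would be with the tray in mid-frame: hob x -75, y 0, z 60 mm (enamel level). The true cone is up to 10.5 mm off in hob x and y, as the tray is. Steel, mouth 12 mm wide, walls 35 degrees from vertical; a 12 mm ball sinks 4.1 mm below the enamel. Let go less than about 2.5 mm off its centre, a ball slides home by itself; farther off it stays up on the enamel.
- groove_mid (a point): The same for the V-groove: hob x +55, y +75, z 60 mm with the tray in mid-frame, off by the same shift as the cone. Steel, 22 mm long, pointing at the cone, 12 mm wide at the mouth, walls and sink depth as the cone's.
- dish_mid (a point): The same for the flat seat: hob x +55, y -75, z 60 mm with the tray in mid-frame, off by the same shift as the cone. A flat-bottomed steel dish, 24 mm across, 4.1 mm deep.
- burner_top (a point): Top of the burner head (48 mm wide) on its axis, in the middle of the hob, 71 mm above the worktop; it does not shift with the tray. A tapered brass spigot, 28 mm wide at its foot and 21 mm at its top, rises 5 mm above this point and centres the cap.
- cap_center (a point): Centre of the burner cap: loose black disc, 52 mm in diameter, 14 mm high in all, 0.12 kg, lying right side up; point on its axis, 7 mm above its underside. Upper 8 mm: the disc; lower 6 mm: a skirt ring, 33 mm inner and 40 mm outer diameter, that goes over the burner's spigot and stands on the burner head (this point then 78 mm above the worktop).
- support_grip (a point): Centre of the loose black iron pan support (0.33 to 0.53 kg, 70 mm high, upright on its feet), at the middle of its 116 mm hoop and of its spine, near the centre of mass, 63 mm above the feet's underside. The spine is a bar 9 mm wide (y), 14 mm high, along x, free from x -50 to +25 mm. x points from the spine foot to the fork feet. Seated: axes as the hob's, spine 27 mm above the cap.
- foot_spine (a point): Centre of the steel ball (12 mm) under the spine end of the pan support, at x -75, y 0 and 57 mm below support_grip: belongs in the cone.
- foot_left (a point): Centre of the steel ball (12 mm) under the left fork end, at x +55, y +75 and 57 mm below support_grip: belongs in the groove.
- foot_right (a point): Centre of the steel ball (12 mm) under the right fork end, at x +55, y -75 and 57 mm below support_grip: belongs in the flat dish.
- salt_shaker: Salt shaker with a grey top, 44 mm wide, 90 mm high, loose; origin under its centre. To be left alone.
- tea_mug: White mug with a dark band, 90 x 128 x 107 mm with its handle, loose; origin under its centre. To be left alone.
- yogurt: White yogurt pot with red fruit on it, 72 mm wide, 71 mm high, loose; origin under its centre. To be left alone.
There are look-alikes about, which are no part of the job. What is shaped like the part that bears cap_center but turquoise is not meant.

How it is judged (in metres and radians):
On the way, in this order (a step that is already met when the one before it is completed fails the run):
1. the burner cap sits on the burner, let go (horizontal distance between cap_center and burner_top below 0.005 m and z of cap_center in the frame of hob between 0.0765 and 0.08 m and contact force between the fingers and cap below 0.1 N), for 0.2 s.
2. all three feet of the pan support are down in their seats (z of foot_spine in the frame of hob between 0.0597 and 0.0635 m and z of foot_left in the frame of hob between 0.0597 and 0.0635 m and z of foot_right in the frame of hob between 0.0597 and 0.0635 m and horizontal distance between support_grip and hob below 0.02 m), for 0.2 s.
At the end, for the whole second after the job is handed in: All three foot balls of the pan support are down in their seats (ball centres within 1.6 mm above their seated height, support within 20 mm of mid-hob), and the cap stands on the burner within 5 mm of its axis and 2 mm of its seated height; both at rest and let go (all of step 2 and horizontal distance between cap_center and burner_top below 0.005 m and z of cap_center in the frame of hob between 0.0765 and 0.08 m and distance of each of salt_shaker, tea_mug, yogurt from where it was at the start of the episode below 0.02 m); the robot touches nothing.
It fails at once if the pan support is pressed on the hob or its tray with more than 35 N (contact force between support and hob above 35 N).
It fails at once if the cap or the fingers are pressed on the hob with more than 35 N (contact force between any of cap, the fingers and hob above 35 N).
It fails at once if the mug, the salt shaker or the yogurt pot is moved by more than 20 mm (distance of any of salt_shaker, tea_mug, yogurt from where it was at the start of the episode above 0.02 m).
It also fails if it takes over 72 s, if anything falls off the work surface, if the arm or the gripper's body presses on something with over 40 N, if the wrist force passes 120 N, or if a joint passes its speed limit or range.

## Robot

A 6-joint arm with a two-finger parallel gripper is mounted at the origin on a cart in front of the work surface, level with it; the furniture and walls round the work are solid. World frame = base frame: x ahead of the robot, y to its left, z up, the work surface at z = 0. Lengths are in mm, angles in rad, forces in N, time in s.
With the tool pointing down it reaches from about 300 to 875 mm from the base axis. Payload 6.4 kg.
Tool frame: the origin (TCP) lies on the centre line of the jaws, within the pads' length; the fingertips stand arm.nose_length ahead of it and the grasp point (between the pads) lies 2 mm behind it (arm.nose_length is the distance from the TCP to the fingertips, in mm); z points along the fingers, y is the line along which they close (so a half turn about z gives the same grasp; the last joint's range is limited). The gripper opens to 88 mm and grips with 3 to 60 N. Pads are 18 mm wide; open, the fingers measure 123 mm over their backs; the gripper's body (75 mm by 187 mm) begins 45 mm behind the grasp point.
Start: joints at [1.008, 0.181, 1.607, -0, 1.354, -0.206], TCP at [200.824, 538.805, 235.014] pointing down, gripper open.
Joint ranges: [-2.99, 2.99], [-0.89, 2.07], [0.3, 2.58], [-1.14, 4.28], [0, 2.63], [-3.12, 3.12]. Speed limits (rad/s): [2.57, 2.57, 3.01, 3.14, 3.14, 3.14].

## Interface

Orientations are given as a unit quaternion [w, x, y, z].
In Python, from bench import arm gives the robot as it stands.
- The arm moves only by the tool carry_out, never from a script. Its argument "motion" is a list that holds one entry, the list of rows, each a list of 7 numbers: the closure, from 0 (fully open) to 1 (shut), then the shift along the tool's x, y, z each as a share of 8 cm, from -1 to 1, then the turn, a rotation vector about the tool's x, y, z each as a share of 180 degrees, from -1 to 1. A call has 1 to 12 rows; each row is the pose to reach, as a shift and turn from the pose commanded when the call began, along the tool's axes at that moment, turning the shorter way round; what a row does not reach only later rows make up. A row lasts 1/12 s, in which the tool goes at most 41.7 mm and 7.16 degrees, less where a joint would pass 70% of its speed; a pose out of reach is approached as far as the arm can. A call with a number of a shift or a turn outside -1 to 1 is refused whole. A call with a gripper value outside its range is refused whole. The fingers move at their own pace and stop on an object; the grip force is fixed at half the most. Time passes only in rows, so rows that repeat a pose let the fingers close. It gives the time, the measured TCP pose, the force, the opening and the grip force at its end, in the units of the state.
- arm.sense(): the state, without advancing time (a new reading comes with each control period).
- arm.camera(name): name is "scene" or "side" or "wrist"; returns a dict with "pixels" (480x640x3 uint8, red, green, blue), "fx", "fy", "cx", "cy" (pixels), "T" (4x4, takes a point from camera to world coordinates); the wrist camera has in their place "tool_from_camera" (4x4, takes a point from camera to tool coordinates, whose origin is the TCP and whose axes are the flange's). Camera axes: x right, y down, z forward; pixel columns grow to the right and rows downward; lengths in mm; the calibration is good to about 2 mm. The wrist camera is an equidistant fisheye: a pixel r from the principal point sees the ray r / f radians off the axis. A picture is of the moment at which its call begins: read the wrist's pose just before it. There is no depth.
- arm.close_job(): hands the job in; it is judged then, once.
The state is a dict: "time_s": time; "joint_positions": joint angles; "qd": joint speeds; "effort": joint torques, N m; "tool_pos": TCP position; "orientation": TCP orientation; "force": force on the tool from outside, world axes, zero at the start; "ft_torque": the same for the moment, N m; "finger_gap": opening from 0.0 (shut) to 1.0 (fully open); "gripper_force": force on a finger pad.
Only numpy, scipy, OpenCV 4.12 (cv2) and the standard library are available. Lean on these libraries where they do the work, as an engineer would, in place of code of your own. Each camera call takes 0.05 s, during which the arm holds its last target. There are 200 camera calls.

## Working session

There is one attempt and no reset: what is moved stays moved. The work goes in short steps, Python scripts to look and compute and a tool call to move; the robot and the scene stay as the last step left them, time stands still between calls to the robot, and variables do not carry over. Pictures are saved under pics/ and viewed, at most 11 in all, crops included, and the job is handed in when it is done.

Besides the shell and the picture viewer there is one more tool, called as name([rows], argument=value, ...), one row to a line, values as JSON. carry_out: Moves the arm, as the interface text tells. Its arguments: {"type":"object","properties":{"motion":{"type":"array"}},"required":["motion"]}

```bash
ls; mkdir -p pics; python3 - <<'E'
from bench import arm
import cv2
s=arm.sense();print(s, arm.nose_length)
for n in("scene","side"):
    c=arm.camera(n);cv2.imwrite(f"pics/{n}0.png",c["pixels"][:,:,::-1]);print(n,c["fx"],c["fy"],c["cx"],c["cy"],c["T"])
s=arm.sense();c=arm.camera("wrist");cv2.imwrite("pics/wrist0.png",c["pixels"][:,:,::-1]);print({k:v for k,v in c.items() if k!="pixels"})
E
```

```text
pics
{'time_s': 0.0, 'joint_positions': array([ 1.00770842e+00,  1.81519574e-01,  1.60798203e+00,  2.20703334e-05,
        1.35382485e+00, -2.06277315e-01]), 'qd': array([-9.82862395e-05, -1.11958055e-03, -7.50667291e-04, -2.61048022e-04,
        2.86318896e-03, -1.14427219e-03]), 'effort': array([-1.10368863e-03, -4.33877313e+01, -3.41840637e+01,  7.01340311e-02,
        3.85889935e-02, -8.28512384e-05]), 'tool_pos': array([200.5118657 , 538.33242141, 234.13478066]), 'orientation': array([-3.35305906e-04,  1.77462688e-01,  9.84127148e-01, -7.99505946e-04]), 'force': array([-0.5304931 ,  0.45259045,  0.10270328]), 'ft_torque': array([-0.01670035, -0.01839392, -0.04071267]), 'gripper_force': 0.0, 'finger_gap': 1.0008973493987574} 17.0
scene 605.8415202066498 605.8415202066498 312.13824170919105 238.73882148500076 [[ 5.90564169e-01 -5.69500429e-01  5.71754514e-01 -4.26013688e+02]
 [-8.06974615e-01 -4.21229058e-01  4.13954167e-01 -6.93265319e+02]
 [ 5.09253961e-03 -7.05857877e-01 -7.08335177e-01  1.28105781e+03]
 [ 0.00000000e+00  0.00000000e+00  0.00000000e+00  1.00000000e+00]]
side 554.1956833406698 554.1956833406698 306.07212073747536 238.15772691400682 [[-9.40577570e-01 -1.35712611e-01  3.11281097e-01  5.97379299e+01]
 [-3.39442492e-01  4.01730848e-01 -8.50524027e-01  1.27902227e+03]
 [-9.62438292e-03 -9.05645854e-01 -4.23925651e-01  7.23038057e+02]
 [ 0.00000000e+00  0.00000000e+00  0.00000000e+00  1.00000000e+00]]
{'fx': 371.64829954431775, 'fy': 371.64829954431775, 'cx': 321.62857328199453, 'cy': 237.47717367468601, 'tool_from_camera': array([[-7.59053001e-04, -9.64285188e-01, -2.64865062e-01,
         6.83744822e+01],
       [ 9.99999319e-01, -9.66775905e-04,  6.53899762e-04,
        -2.78374926e-01],
       [-8.86611014e-04, -2.64864385e-01,  9.64285265e-01,
        -1.48648821e+02],
       [ 0.00000000e+00,  0.00000000e+00,  0.00000000e+00,
         1.00000000e+00]])}
```

View pics/scene0.png

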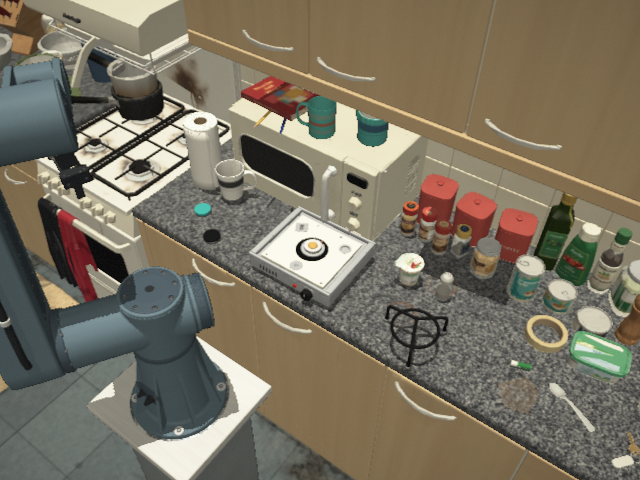

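View pics/side0.png

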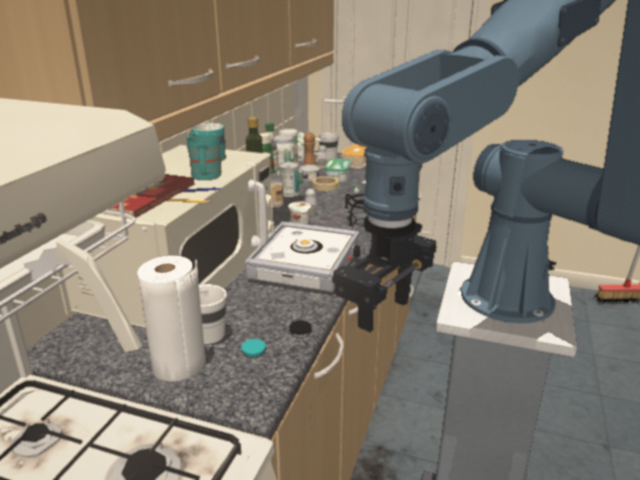

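View pics/wrist0.png

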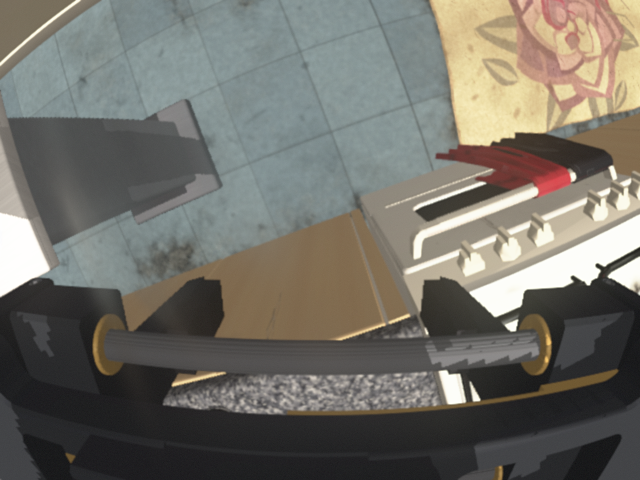

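The scene shows the black cap at (212,236), the hob centred near (313,248), and the support at (413,328) with its spine running down to (412,360). The turquoise look-alike is at (203,210). The side view confirms the cap at (300,327). I'll cast rays for coarse positions.

```bash
cat > h.py <<'E'
from bench import arm
import numpy as np, cv2
from scipy.spatial.transform import Rotation as R
def quat(q): return R.from_quat(np.roll(q,-1))
def ray(c,u,v):
    d=np.array([(u-c["cx"])/c["fx"],(v-c["cy"])/c["fy"],1.]);T=c["T"];return T[:3,3],T[:3,:3]@d
def wT(c,s):
    T=np.eye(4);T[:3,:3]=quat(s["orientation"]).as_matrix();T[:3,3]=s["tool_pos"];return T@c["tool_from_camera"]
def wray(c,T,u,v):
    x,y=u-c["cx"],v-c["cy"];r=np.hypot(x,y);t=r/c["fx"];k=np.sin(t)/max(r,1e-9)
    return T[:3,3],T[:3,:3]@np.array([x*k,y*k,np.cos(t)])
def wproj(c,T,p):
    q=np.linalg.inv(T)@np.append(p,1);q=q[:3];r=np.hypot(q[0],q[1]);t=np.arctan2(r,q[2]);return np.array([c["cx"],c["cy"]])+q[:2]/r*t*c["fx"]
def onz(r,z): o,d=r;return o+d*(z-o[2])/d[2]
def blob(im,mask,box):
    m=np.zeros(mask.shape,np.uint8);x0,y0,x1,y1=box;m[y0:y1,x0:x1]=mask[y0:y1,x0:x1]
    n,l,st,ce=cv2.connectedComponentsWithStats(m);i=1+np.argmax(st[1:,4]);return ce[i],st[i]
def wshot(name):
    s=arm.sense();c=arm.camera("wrist");cv2.imwrite(f"pics/{name}.png",c["pixels"][:,:,::-1]);
    np.savez(f"pics/{name}.npz",T=wT(c,s));return s,c,wT(c,s)
E
python3 - <<'E'
from h import *
C=arm.camera("scene");S=arm.camera("side")
def dark(c,t): return (c["pixels"].max(2)<t).astype(np.uint8)
a,sa=blob(0,dark(C,45),(195,224,230,248));b,sb=blob(0,dark(S,45),(283,315,318,340))
print("cap",a,sa,b,sb,onz(ray(C,*a),11),onz(ray(S,*b),11))
for nm,p,z in [("burn",(313,246),76),("sp_front",(412,362),0),("spine_c",(415,329),63)]: print(nm,onz(ray(C,*p),z))
for nm,p,z in [("burn",(305,243),76)]: print(nm,onz(ray(S,*p),z))
for p in[(250,248),(300,208),(374,250),(326,302)]: print("frame",onz(ray(C,*p),64))
im=C["pixels"][:,:,::-1]
v=np.vstack([cv2.resize(im[195:315,230:400],None,fx=3.5,fy=3.5)]);w=cv2.resize(im[290:375,375:460],(420,420))
cv2.imwrite("pics/crop.png",cv2.resize(np.hstack([v[:420,:],np.pad(w,((0,v.shape[0]-420),(0,0),(0,0)))]),(800,330)))
E
```

```text
cap [211.26785714 235.56547619] [203 230  17  12 168] [297.61538462 331.        ] [291 329  14   4  26] [431.6494285  297.81160843  11.        ] [434.50054193 316.38346412  11.        ]
burn [525.15236376  -7.74631818  76.        ]
sp_front [ 406.69186523 -399.39856661    0.        ]
spine_c [ 454.10568422 -372.22023443   63.        ]
burn [527.11038145  10.84287125  76.        ]
frame [423.76924019 135.89361346  64.        ]
frame [639.40313001 123.67660618  64.        ]
frame [ 623.13115508 -146.7636967    64.        ]
frame [ 392.39035106 -146.14851318   64.        ]
```

View pics/crop.png

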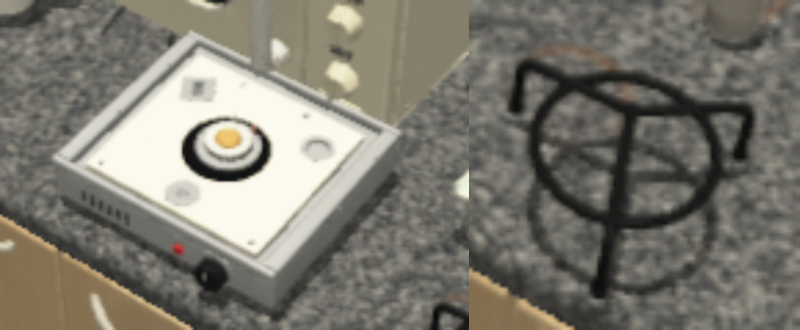

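The crop shows the cone dish at the front, the groove at back-left and the flat dish at back-right. The tray sits off-centre in the frame, and the support stands with its spine towards the front. Next I'll move above the cap to look with the wrist camera.

carry_out([
  [[0, -0.5, -0.25, 0.05, 0, 0, 0], [0, -0.94, -0.45, 0.1, 0, 0, 0], [0, -0.94, -0.45, 0.1, 0, 0, 0]],
])

```text
time_s: 0.5
tool_pos: [262.1, 474.9, 225.9]
orientation: [0.001, 0.179, 0.984, -0.002]
force: [0.2, 0.2, 0.0]
finger_gap: 1.001
gripper_force: 0.0
```

carry_out([
  [[0, -0.5, -0.25, 0.05, 0, 0, 0], [0, -0.94, -0.45, 0.1, 0, 0, 0], [0, -0.94, -0.45, 0.1, 0, 0, 0]],
])

```text
time_s: 0.75
tool_pos: [320.3, 414.9, 218.2]
orientation: [0.001, 0.18, 0.984, -0.001]
force: [0.3, 0.8, 0.4]
finger_gap: 0.998
gripper_force: 0.0
```

carry_out([
  [[0, -0.5, -0.25, 0.05, 0, 0, 0], [0, -0.94, -0.45, 0.1, 0, 0, 0], [0, -0.94, -0.45, 0.1, 0, 0, 0]],
])

```text
time_s: 1.0
tool_pos: [378.2, 355.0, 210.4]
orientation: [0.001, 0.18, 0.984, -0.001]
force: [-0.3, -1.2, 0.1]
finger_gap: 0.998
gripper_force: 0.0
```

carry_out([
  [[0, -0.5, -0.25, 0.05, 0, 0, -0.03], [0, -0.94, -0.45, 0.1, 0, 0, -0.07], [0, -0.94, -0.45, 0.1, 0, 0, -0.113], [0, -0.94, -0.45, 0.1, 0, 0, -0.113], [0, -0.94, -0.45, 0.1, 0, 0, -0.113]],
])

```text
time_s: 1.42
tool_pos: [432.1, 299.2, 202.9]
orientation: [-0.0, 0.002, 1.0, 0.0]
force: [-0.0, 0.4, -0.6]
finger_gap: 1.002
gripper_force: 0.0
```

```bash
python3 - <<'E'
from h import *
s,c,T=wshot("w1");print(s["time_s"],s["tool_pos"],s["orientation"])
im=c["pixels"];e=wproj(c,T,np.array([432,298,11]));print("expected px",e)
m=(im.max(2)<40).astype(np.uint8);x,y=e.astype(int)
n,l,st,ce=cv2.connectedComponentsWithStats(m)
for i in range(1,n):
    if st[i,4]>200: print(st[i],ce[i],onz(wray(c,T,*ce[i]),14))
E
```

```text
1.4167 [432.10815021 299.19039114 202.91800471] [-3.49486997e-04  2.46846916e-03  9.99996875e-01  1.83431865e-04]
expected px [320.09113212 211.46880261]
[ 297  188   53   46 1494] [321.99464525 211.14725569] [431.10582338 299.77426064  14.        ]
[    0   266   640   214 46904] [298.08775371 415.5267781 ] [676.46485759 269.95151336  14.        ]
[ 425  303   82   33 1408] [463.82244318 321.86150568] [552.06365968 452.69433431  14.        ]
[ 525  434   96   46 1908] [583.50995807 460.57494759] [870.02828076 761.93755578  14.        ]
[500 439  47  41 404] [518.37623762 457.48267327] [806.58971333 597.72588671  14.        ]
```

View pics/w1.png

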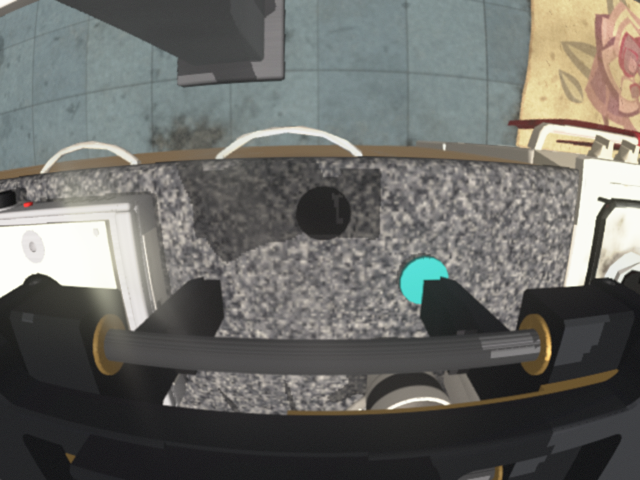

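The wrist view shows the cap at (322,211), which is world (431, 300) and agrees with the scene ray. The turquoise disc at (427,280) is clear of the fingers. Descend and grip.

carry_out([
  [[0, 0.012, 0.006, 0.5, 0, 0, 0], [0, 0.012, 0.006, 0.95, 0, 0, 0]],
])

```text
time_s: 1.63
tool_pos: [432.3, 301.5, 128.4]
orientation: [0.003, 0.002, 1.0, 0.001]
force: [-1.2, 0.6, -0.3]
finger_gap: 1.001
gripper_force: 0.0
```

carry_out([
  [[0, 0, 0, 0.45, 0, 0, 0], [0, 0, 0, 0.8, 0, 0, 0], [0, 0, 0, 0.95, 0, 0, 0]],
])

```text
time_s: 1.88
tool_pos: [427.7, 299.5, 47.3]
orientation: [-0.003, 0.001, 1.0, -0.001]
force: [-1.1, -1.6, -0.2]
finger_gap: 0.997
gripper_force: 0.0
```

carry_out([
  [[0, 0, 0, 0.2, 0, 0, 0], [0, 0, 0, 0.37, 0, 0, 0], [0, 0, 0, 0.37, 0, 0, 0], [1, 0, 0, 0.37, 0, 0, 0], [1, 0, 0, 0.37, 0, 0, 0], [1, 0, 0, 0.37, 0, 0, 0], [1, 0, 0, 0.37, 0, 0, 0], [1, 0, 0, 0.37, 0, 0, 0]],
])

```text
time_s: 2.55
tool_pos: [432.0, 299.6, 22.4]
orientation: [0.001, 0.001, 1.0, 0.0]
force: [-0.1, -0.1, -0.4]
finger_gap: 0.644
gripper_force: 0.0
```

carry_out([
  [[1, 0, 0, 0.01, 0, 0, 0], [1, 0, 0, 0.01, 0, 0, 0], [1, 0, 0, 0.01, 0, 0, 0], [1, 0, 0, 0.01, 0, 0, 0], [1, 0, 0, 0.01, 0, 0, 0]],
])

```text
time_s: 2.97
tool_pos: [431.4, 299.3, 20.6]
orientation: [-0.0, 0.001, 1.0, -0.0]
force: [0.7, -0.3, 0.3]
finger_gap: 0.268
gripper_force: 0.0
```

carry_out([
  [[1, 0, 0, -0.2, 0, 0, 0], [1, 0, 0, -0.6, 0, 0, 0], [1, 0, 0, -1, 0, 0, 0], [1, 0, 0, -1, 0, 0, 0]],
])

```text
time_s: 3.3
tool_pos: [435.2, 300.9, 106.5]
orientation: [0.004, 0.001, 1.0, 0.002]
force: [1.8, 0.7, 0.6]
finger_gap: 0.009
gripper_force: 0.0
```

carry_out([
  [[1, 0, 0, -0.5, 0, 0, 0], [1, 0, 0, -1, 0, 0, 0], [1, 0, 0, -1, 0, 0, 0]],
])

```text
time_s: 3.55
tool_pos: [435.5, 301.1, 188.2]
orientation: [0.006, 0.001, 1.0, 0.002]
force: [0.8, 1.3, 1.9]
finger_gap: 0.008
gripper_force: 0.0
```

The fingers shut on nothing, so I need another look.

carry_out([
  [[0, 0, 0, 0, 0, 0, 0], [0, 0, 0, 0, 0, 0, 0], [0, 0, 0, 0, 0, 0, 0], [0, 0, 0, 0, 0, 0, 0], [0, 0, 0, 0, 0, 0, 0], [0, 0, 0, 0, 0, 0, 0]],
])

```text
time_s: 4.05
tool_pos: [430.9, 299.1, 179.5]
orientation: [-0.001, 0.001, 1.0, -0.0]
force: [-0.3, -0.1, 0.2]
finger_gap: 0.438
gripper_force: 0.0
```

```bash
python3 - <<'E'
from h import *
s,c,T=wshot("w2");print(s["time_s"],s["tool_pos"],s["finger_gap"])
m=(c["pixels"].max(2)<40).astype(np.uint8)
n,l,st,ce=cv2.connectedComponentsWithStats(m)
for i in range(1,n):
    if st[i,4]>200: print(st[i],ce[i],onz(wray(c,T,*ce[i]),14))
C=arm.camera("scene");a,sa=blob(0,(C["pixels"].max(2)<45).astype(np.uint8),(190,222,235,252));print(a,sa,onz(ray(C,*a),11))
E
```

```text
4.05 [430.90057798 299.06625554 179.53982572] 0.4375941685453543
[ 295  192   54   56 2159] [322.76887448 218.51459009] [431.5484044  300.07091261  14.        ]
[    0   259   640   221 44776] [304.75448901 421.45153654] [662.57346172 279.53689786  14.        ]
[ 384  295  171  113 3481] [464.42114335 349.0175237 ] [570.0674034  448.25535219  14.        ]
[ 201  297   73   41 1478] [238.84100135 321.23342355] [532.446958   218.61221238  14.        ]
[367 300  62  38 667] [387.65967016 325.72113943] [537.30659106 362.73818006  14.        ]
[ 185  343   59   64 1466] [215.19304229 386.76739427] [616.14210003 183.11682793  14.        ]
[ 548  434   73   46 1863] [585.96188943 460.15566291] [832.11876531 735.83210651  14.        ]
[211.17514124 235.50847458] [203 230  18  12 177] [431.66297806 298.19751977  11.        ]
```

View pics/w2.png

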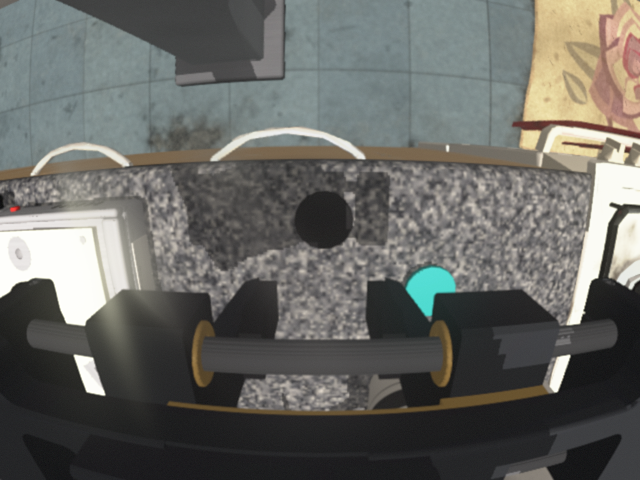

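The cap hasn't moved: it is at (323,218) in the wrist view and unchanged in the scene view. The fingers must have closed above it. The apparent size of the open jaws also puts the fingertips nearly at the TCP, not 17 mm ahead as `nose_length` says. I'll find the tips by touching the worktop gently.

carry_out([
  [[0, 0, 0, 0.5, 0, 0, 0], [0, 0, 0, 0.98, 0, 0, 0], [0, 0, 0, 0.98, 0, 0, 0]],
])

```text
time_s: 4.4
tool_pos: [426.5, 297.2, 95.4]
orientation: [-0.006, 0.001, 1.0, -0.002]
force: [-1.7, -0.9, -1.2]
finger_gap: 0.75
gripper_force: 0.0
```

carry_out([
  [[0, 0, 0, 0.4, 0, 0, 0], [0, 0, 0, 0.8, 0, 0, 0], [0, 0, 0, 1, 0, 0, 0], [0, 0, 0, 1, 0, 0, 0], [0, 0, 0, 1, 0, 0, 0], [0, 0, 0, 1, 0, 0, 0]],
])

```text
time_s: 4.9
tool_pos: [432.9, 299.9, 24.3]
orientation: [0.001, 0.001, 1.0, 0.001]
force: [0.6, 0.1, 0.5]
finger_gap: 0.997
gripper_force: 0.0
```

carry_out([
  [[0, 0, 0, 0.07, 0, 0, 0], [0, 0, 0, 0.13, 0, 0, 0], [0, 0, 0, 0.15, 0, 0, 0], [0, 0, 0, 0.15, 0, 0, 0], [0, 0, 0, 0.15, 0, 0, 0], [0, 0, 0, 0.15, 0, 0, 0]],
])

```text
time_s: 5.4
tool_pos: [431.5, 299.3, 10.4]
orientation: [0.0, 0.001, 1.0, 0.0]
force: [-0.8, 0.6, 0.3]
finger_gap: 0.998
gripper_force: 0.0
```

carry_out([
  [[0, 0, 0, 0.03, 0, 0, 0], [0, 0, 0, 0.04, 0, 0, 0], [0, 0, 0, 0.04, 0, 0, 0], [0, 0, 0, 0.04, 0, 0, 0]],
])

```text
time_s: 5.73
tool_pos: [431.3, 299.2, 6.9]
orientation: [-0.0, 0.001, 1.0, -0.0]
force: [0.0, -0.4, 0.4]
finger_gap: 1.002
gripper_force: 0.0
```

carry_out([
  [[0, 0, 0, 0.025, 0, 0, 0], [0, 0, 0, 0.025, 0, 0, 0], [0, 0, 0, 0.025, 0, 0, 0]],
])

```text
time_s: 5.98
tool_pos: [431.3, 299.2, 4.9]
orientation: [-0.0, 0.001, 1.0, -0.0]
force: [0.5, 0.2, -0.1]
finger_gap: 0.997
gripper_force: 0.0
```

carry_out([
  [[0, 0, 0, 0.025, 0, 0, 0], [0, 0, 0, 0.025, 0, 0, 0], [0, 0, 0, 0.025, 0, 0, 0]],
])

```text
time_s: 6.23
tool_pos: [431.3, 299.2, 2.9]
orientation: [-0.0, 0.001, 1.0, -0.0]
force: [0.4, 0.1, -0.3]
finger_gap: 1.001
gripper_force: 0.0
```

carry_out([
  [[0, 0, 0, 0.02, 0, 0, 0], [0, 0, 0, 0.02, 0, 0, 0], [0, 0, 0, 0.02, 0, 0, 0]],
])

```text
time_s: 6.48
tool_pos: [431.3, 299.2, 1.3]
orientation: [-0.0, 0.001, 1.0, -0.0]
force: [-0.9, -0.7, 0.4]
finger_gap: 0.999
gripper_force: 0.0
```

carry_out([
  [[1, 0, 0, 0, 0, 0, 0], [1, 0, 0, 0, 0, 0, 0], [1, 0, 0, 0, 0, 0, 0], [1, 0, 0, 0, 0, 0, 0], [1, 0, 0, 0, 0, 0, 0], [1, 0, 0, 0, 0, 0, 0], [1, 0, 0, 0, 0, 0, 0], [1, 0, 0, 0, 0, 0, 0]],
])

```text
time_s: 7.15
tool_pos: [431.5, 299.3, 1.5]
orientation: [0.0, 0.001, 1.0, 0.0]
force: [-0.9, 0.1, -0.3]
finger_gap: 0.578
gripper_force: 30.0
```

The cap is held: gap 51 mm, pad force 30 N. Lift it and go over the hob to look.

carry_out([
  [[1, 0, 0, -0.3, 0, 0, 0], [1, 0, 0, -0.7, 0, 0, 0], [1, 0, 0, -1, 0, 0, 0], [1, 0, 0, -1, 0, 0, 0]],
])

```text
time_s: 7.48
tool_pos: [434.6, 300.7, 86.2]
orientation: [0.004, 0.001, 1.0, 0.002]
force: [1.5, 0.5, -0.2]
finger_gap: 0.576
gripper_force: 30.0
```

carry_out([
  [[1, 0, -0.3, -0.5, 0, 0, 0], [1, 0, -0.6, -0.95, 0, 0, 0], [1, 0, -0.95, -0.95, 0, 0, 0]],
])

```text
time_s: 7.73
tool_pos: [433.7, 224.2, 161.6]
orientation: [0.003, -0.0, 1.0, 0.001]
force: [2.0, 0.5, -0.8]
finger_gap: 0.576
gripper_force: 30.0
```

carry_out([
  [[1, -0.3, -0.4, -0.3, 0, 0, 0], [1, -0.54, -0.8, -0.6, 0, 0, 0], [1, -0.54, -0.95, -0.9, 0, 0, 0]],
])

```text
time_s: 7.98
tool_pos: [475.1, 144.4, 228.6]
orientation: [-0.001, 0.002, 1.0, -0.001]
force: [0.5, -1.0, -1.6]
finger_gap: 0.572
gripper_force: 30.0
```

carry_out([
  [[1, -0.3, -0.4, 0, 0, 0, 0], [1, -0.54, -0.8, 0, 0, 0, 0], [1, -0.54, -0.95, 0, 0, 0, 0]],
])

```text
time_s: 8.23
tool_pos: [520.0, 67.2, 229.3]
orientation: [0.001, 0.002, 1.0, -0.001]
force: [-0.7, -0.8, -1.0]
finger_gap: 0.579
gripper_force: 30.0
```

carry_out([
  [[1, -0.3, -0.4, 0, 0, 0, 0], [1, -0.54, -0.8, 0, 0, 0, 0], [1, -0.54, -0.9, 0, 0, 0, 0], [1, -0.54, -0.9, 0, 0, 0, 0], [1, -0.54, -0.9, 0, 0, 0, 0], [1, -0.54, -0.9, 0, 0, 0, 0], [1, -0.54, -0.9, 0, 0, 0, 0]],
])

```text
time_s: 8.82
tool_pos: [559.7, 0.6, 229.1]
orientation: [-0.0, 0.0, 1.0, 0.0]
force: [0.7, -0.9, -1.2]
finger_gap: 0.577
gripper_force: 30.0
```

```bash
python3 - <<'E'
from h import *
s,c,T=wshot("w3");print(s["time_s"],s["tool_pos"],s["orientation"],s["finger_gap"],s["gripper_force"])
E
```

```text
8.8167 [559.73778207   0.61269663 229.13288847] [-3.36506835e-04  7.08106880e-05  9.99999912e-01  2.42251458e-04] 0.5769463811621206 29.999940991401672
```

View pics/w3.png

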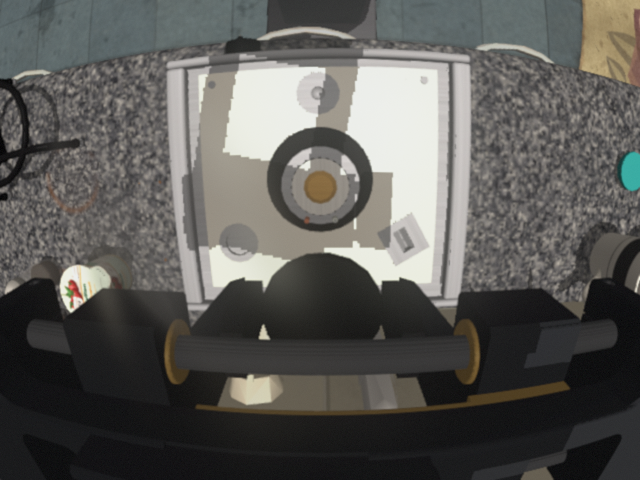

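The wrist view shows the brass spigot at (320,187), the cone at (318,92), the dish at (238,241), the groove at (404,238) and the hob frame nearly straight. I'll measure them.

```bash
python3 - <<'E'
from h import *
c=arm.camera("wrist");s=arm.sense();T=np.load("pics/w3.npz")["T"]
im=cv2.imread("pics/w3.png");hsv=cv2.cvtColor(im,cv2.COLOR_BGR2HSV)
br=cv2.inRange(hsv,(8,120,60),(28,255,255));a,st=blob(0,br,(290,160,350,215));print("brass",a,st);B=onz(wray(c,T,*a),76);print("burner",B)
dk=((im.max(2)<70)*1).astype(np.uint8);a,st=blob(0,dk,(262,122,378,236));print("dark ring",a,st)
# frame corner candidates by pixel: outer edges; points along left & right & front outer edges
g=cv2.cvtColor(im,cv2.COLOR_BGR2GRAY)
for nm,p in dict(cone=(318,92.5),dish=(238,241),groove=(404,238)).items():
    w=onz(wray(c,T,*p),60);print(nm,w[:2],"rel burner",(w-B)[:2])
for nm,p in dict(FL=(452,56),FR=(187,62),BR=(200,303),BL=(446,303)).items(): print(nm,onz(wray(c,T,*p),64)[:2])
z=lambda x,y,w,h:cv2.resize(im[y:y+h,x:x+w],(400,300),interpolation=cv2.INTER_CUBIC)
cv2.imwrite("pics/crop3.png",np.vstack([np.hstack([z(288,70,60,45),z(208,218,60,45)]),np.hstack([z(374,215,60,45),z(280,157,80,60)])]))
E
```

```text
brass [319.87106017 186.4226361 ] [305 172  30  30 698]
burner [530.95905555  -0.60340164  76.        ]
dark ring [315.11893113 176.87467068] [ 268  128  104  103 2657]
cone [452.30132018  -2.11306523] rel burner [-78.65773537  -1.50966359]
dish [581.77277214 -74.78879321] rel burner [ 50.81371659 -74.18539157]
groove [579.17711934  75.15119317] rel burner [48.21806379 75.75459481]
FL [414.45676467 114.01571504]
FR [ 419.45789945 -115.83464838]
BR [ 642.99410007 -116.82453778]
BL [643.56035261 121.38721184]
```

View pics/crop3.png

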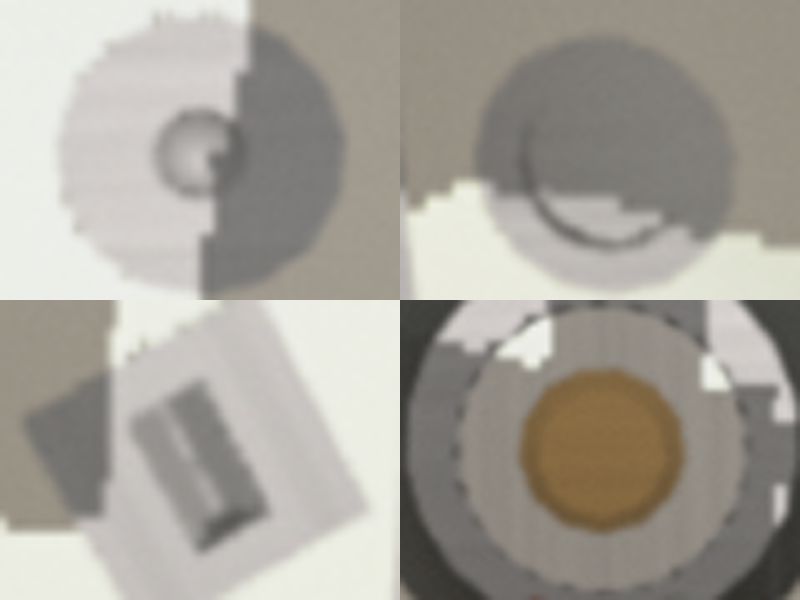

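```bash
python3 - <<'E'
from h import *
c=arm.camera("wrist");T=np.load("pics/w3.npz")["T"]
B=onz(wray(c,T,320.1,187),76)[:2]
P=np.array([onz(wray(c,T,*p),60)[:2] for p in [(317.85,92.95),(403.9,239.9),(238.75,242.4)]])
M=np.array([[-75,0],[55,75],[55,-75]]);m0=M-M.mean(0);p0=P-P.mean(0)
yaw=np.arctan2((m0[:,0]*p0[:,1]-m0[:,1]*p0[:,0]).sum(),(m0*p0).sum());Rm=R.from_euler('z',yaw).as_matrix()[:2,:2]
t=P.mean(0)-Rm@M.mean(0);print("B",B,"P",P,"yaw deg",np.degrees(yaw),"tray centre",t,"shift",Rm.T@(t-B));print("resid",P-(M@Rm.T+t))
E
```

```text
B [ 5.31436414e+02 -4.17243130e-01] P [[452.69150239  -2.23944988]
 [580.95824177  75.16343594]
 [583.08975612 -74.17027547]] yaw deg 1.014923090458724 tray centre [527.24833041  -0.62207941] shift [-4.1910547  -0.13062136]
resid [[ 0.43140565 -0.28890873]
 [ 0.04700174 -0.1769236 ]
 [-0.47840739  0.46583233]]
```

The rigid fit of the three seats has residuals under 0.5 mm. The hob is turned about +1°, the burner is at (531.2, -0.5), and the tray is shifted about -4.2 mm in x. Lower the cap over the burner.

carry_out([
  [[1, 0.2, -0.014, 0.3, 0, 0, 0], [1, 0.356, -0.014, 0.7, 0, 0, 0], [1, 0.356, -0.014, 0.92, 0, 0, 0]],
])

```text
time_s: 9.22
tool_pos: [528.8, -0.8, 153.2]
orientation: [-0.002, 0.0, 1.0, 0.0]
force: [-0.5, 0.2, -2.3]
finger_gap: 0.571
gripper_force: 30.0
```

carry_out([
  [[1, 0, 0, 0.3, 0, 0, 0], [1, 0, 0, 0.6, 0, 0, 0], [1, 0, 0, 0.85, 0, 0, 0], [1, 0, 0, 0.92, 0, 0, 0], [1, 0, 0, 0.92, 0, 0, 0], [1, 0, 0, 0.92, 0, 0, 0], [1, 0, 0, 0.92, 0, 0, 0]],
])

```text
time_s: 9.8
tool_pos: [533.2, -2.1, 83.8]
orientation: [0.001, 0.001, 1.0, -0.0]
force: [-0.2, -0.2, -1.3]
finger_gap: 0.577
gripper_force: 30.0
```

carry_out([
  [[1, 0, 0, 0.03, 0, 0, 0], [1, 0, 0, 0.05, 0, 0, 0], [1, 0, 0, 0.05, 0, 0, 0], [1, 0, 0, 0.05, 0, 0, 0]],
])

```text
time_s: 10.13
tool_pos: [532.2, -2.0, 78.5]
orientation: [0.0, 0.001, 1.0, -0.0]
force: [-0.7, -0.7, -2.0]
finger_gap: 0.576
gripper_force: 30.0
```

carry_out([
  [[1, 0.012, 0.018, 0.02, 0, 0, 0], [1, 0.012, 0.018, 0.04, 0, 0, 0], [1, 0.012, 0.018, 0.04, 0, 0, 0], [1, 0.012, 0.018, 0.04, 0, 0, 0]],
])

```text
time_s: 10.47
tool_pos: [530.9, -0.5, 74.8]
orientation: [-0.0, 0.001, 1.0, 0.0]
force: [-0.2, -0.6, -2.1]
finger_gap: 0.579
gripper_force: 30.0
```

carry_out([
  [[1, 0, 0, 0.02, 0, 0, 0], [1, 0, 0, 0.02, 0, 0, 0], [1, 0, 0, 0.02, 0, 0, 0]],
])

```text
time_s: 10.72
tool_pos: [531.0, -0.6, 73.3]
orientation: [-0.0, 0.001, 1.0, 0.0]
force: [-0.1, 0.7, -0.9]
finger_gap: 0.58
gripper_force: 30.0
```

carry_out([
  [[1, 0, 0, 0.012, 0, 0, 0], [1, 0, 0, 0.012, 0, 0, 0]],
])

```text
time_s: 10.88
tool_pos: [531.2, -0.6, 72.5]
orientation: [0.0, 0.001, 1.0, -0.0]
force: [0.1, 0.3, -1.7]
finger_gap: 0.575
gripper_force: 30.0
```

carry_out([
  [[0, 0, 0, 0, 0, 0, 0], [0, 0, 0, 0, 0, 0, 0], [0, 0, 0, 0, 0, 0, 0], [0, 0, 0, 0, 0, 0, 0], [0, 0, 0, 0, 0, 0, 0]],
])

```text
time_s: 11.3
tool_pos: [531.1, -0.6, 72.5]
orientation: [0.0, 0.001, 1.0, -0.0]
force: [1.3, -0.0, -0.3]
finger_gap: 0.933
gripper_force: 0.0
```

carry_out([
  [[0, -0.1, 0, -0.3, 0, 0, 0], [0, -0.25, 0, -0.7, 0, 0, 0], [0, -0.38, 0, -1, 0, 0, 0]],
])

```text
time_s: 11.55
tool_pos: [561.9, -0.6, 154.1]
orientation: [0.0, 0.001, 1.0, -0.0]
force: [0.4, -0.3, 0.9]
finger_gap: 1.001
gripper_force: 0.0
```

carry_out([
  [[0, 0, 0, -0.4, 0, 0, 0], [0, 0, 0, -0.95, 0, 0, 0], [0, 0, 0, -0.95, 0, 0, 0], [0, 0, 0, -0.95, 0, 0, 0], [0, 0, 0, -0.95, 0, 0, 0]],
])

```text
time_s: 11.97
tool_pos: [561.2, -0.6, 228.2]
orientation: [0.0, 0.001, 1.0, -0.0]
force: [0.2, -0.4, 0.1]
finger_gap: 1.0
gripper_force: 0.0
```

```bash
python3 - <<'E'
from h import *
s,c,T=wshot("w4");print(s["time_s"],s["tool_pos"])
m=(c["pixels"].max(2)<40).astype(np.uint8)
e=wproj(c,T,np.array([531,-.5,85]));print(e)
n,l,st,ce=cv2.connectedComponentsWithStats(m)
for i in range(1,n):
    if st[i,4]>200 and np.linalg.norm(ce[i]-e)<90: print(st[i],ce[i],onz(wray(c,T,*ce[i]),85))
m4=cv2.inRange(c["pixels"],(0,0,0),(40,40,40))
# support, coarse from scene crop pixels
C=arm.camera("scene")
for p,z in [((416.9,319.6),70),((408.1,365),6),((387.3,317.5),6),((444.6,329.8),6)]: print(onz(ray(C,*p),z))
E
```

```text
11.9667 [ 5.61228131e+02 -5.56122989e-01  2.28185035e+02]
[321.47641418 186.1061756 ]
[ 477.16619499 -363.64814121   70.        ]
[ 389.49121518 -397.34406072    6.        ]
[ 484.6403903  -280.06498516    6.        ]
[ 538.57321166 -420.161634      6.        ]
```

The support's feet, cast from the scene, are consistent: the fork feet are 150 mm apart, the spine foot is 131 mm from their midpoint, and the yaw is about 21°. I'll check the cap numerically and go over the support.

carry_out([
  [[0, 0.1, -0.5, 0, 0, 0, 0], [0, 0.2, -0.95, 0, 0, 0, 0]],
])

```text
time_s: 12.23
tool_pos: [544.3, -75.8, 226.4]
orientation: [-0.002, -0.001, 1.0, 0.001]
force: [0.9, -1.4, -0.8]
finger_gap: 1.0
gripper_force: 0.0
```

carry_out([
  [[0, 0.1, -0.5, 0, 0, 0, 0], [0, 0.2, -0.95, 0, 0, 0, 0]],
])

```text
time_s: 12.4
tool_pos: [527.7, -153.6, 226.4]
orientation: [-0.001, 0.0, 1.0, 0.001]
force: [0.9, 0.0, 0.1]
finger_gap: 0.999
gripper_force: 0.0
```

carry_out([
  [[0, 0.1, -0.5, 0, 0, 0, 0], [0, 0.2, -0.95, 0, 0, 0, 0]],
])

```text
time_s: 12.57
tool_pos: [511.5, -229.9, 226.4]
orientation: [-0.001, 0.001, 1.0, 0.001]
force: [0.4, 0.0, 0.1]
finger_gap: 0.997
gripper_force: 0.0
```

carry_out([
  [[0, 0.1, -0.5, 0, 0, 0, 0], [0, 0.2, -0.95, 0, 0, 0, 0]],
])

```text
time_s: 12.73
tool_pos: [495.3, -306.0, 226.3]
orientation: [-0.001, 0.001, 1.0, 0.001]
force: [0.9, 0.4, -0.0]
finger_gap: 1.002
gripper_force: 0.0
```

carry_out([
  [[0, 0, -0.3, 0, 0, 0, -0.03], [0, 0, -0.64, 0, 0, 0, -0.07], [0, 0, -0.64, 0, 0, 0, -0.1], [0, 0, -0.64, 0, 0, 0, -0.117], [0, 0, -0.64, 0, 0, 0, -0.117], [0, 0, -0.64, 0, 0, 0, -0.117], [0, 0, -0.64, 0, 0, 0, -0.117], [0, 0, -0.64, 0, 0, 0, -0.117]],
])

```text
time_s: 13.4
tool_pos: [496.7, -355.1, 227.9]
orientation: [-0.0, -0.182, 0.983, 0.0]
force: [-1.0, -0.3, 0.7]
finger_gap: 1.0
gripper_force: 0.0
```

```bash
python3 - <<'E'
from h import *
im=cv2.imread("pics/w4.png");g=cv2.cvtColor(im,cv2.COLOR_BGR2GRAY)
s,c,T5=wshot("w5");T=np.load("pics/w4.npz")["T"]
h=cv2.HoughCircles(g[130:250,260:380],cv2.HOUGH_GRADIENT_ALT,1,5,param1=60,param2=0.6,minRadius=24,maxRadius=60)
if h is not None:
  for x,y,r in h[0][:6]: print("circ",x+260,y+130,r,onz(wray(c,T,x+260,y+130),85)[:2])
print(s["time_s"],s["tool_pos"],s["orientation"])
for nm,p in dict(foot=(389.5,-397.3,6),grip=(459.5,-370.3,63),L=(484.6,-280,6),Rr=(538.6,-420.2,6),hoopF=(459.5-.933*54,-370.3-.36*54,70),jun=(477,-363.6,70)).items(): print(nm,wproj(c,T5,np.array(p,float)))
C=arm.camera("scene")
print("yog",onz(ray(C,408,283),0),"salt",onz(ray(C,445,299),0))
# composite for one view
cap=cv2.resize(im[120:260,240:400],(366,320));
cv2.imwrite("pics/v5.png",np.hstack([cv2.imread("pics/w5.png")[0:320,100:534],cap]))
E
```

```text
circ 321.0 181.0 38.805916 [526.92762086  -0.86464225]
circ 321.0 181.0 52.331974 [526.92762086  -0.86464225]
circ 321.0 181.0 28.284561 [526.92762086  -0.86464225]
13.4 [ 496.74141817 -355.14404779  227.88631028] [-2.68573566e-04 -1.81554105e-01  9.83380837e-01  4.05301817e-04]
foot [319.80225142  90.99901525]
grip [320.03369269 171.07191828]
L [393.02868988 220.56109897]
Rr [247.9157303  221.13048633]
hoopF [319.73701743 106.53457198]
jun [320.06708403 194.20452241]
yog [ 626.36544788 -262.09298427    0.        ] salt [ 636.2003867  -371.80065176    0.        ]
```

View pics/v5.png

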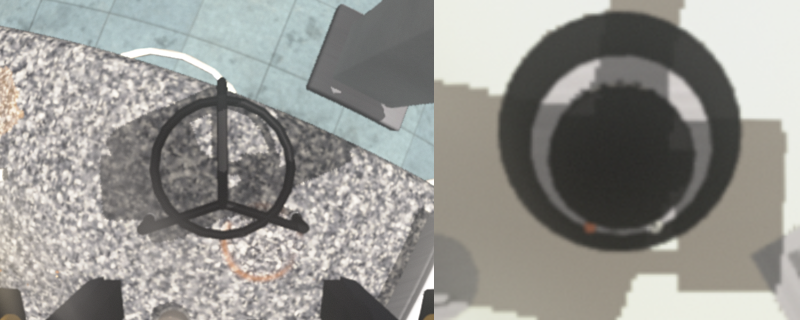

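The left panel shows the support well aligned: spine at column about 322, hoop centre near (322,167). The right panel shows the cap centred on the burner, disc at about (322,189) and within about 2 mm, so it is seated. Fit the spine line exactly.

```bash
python3 - <<'E'
from h import *
c=arm.camera("wrist");s=arm.sense();T=np.load("pics/w5.npz")["T"];im=cv2.imread("pics/w5.png");d=im.max(2)<48
pts=[]
for r in range(112,195,3):
    x=np.where(d[r,308:338])[0]
    if 4<len(x)<18: pts.append(onz(wray(c,T,308+x.mean(),r),70)[:2]);
pts=np.array(pts);vx,vy,x0,y0=cv2.fitLine(pts.astype(np.float32),cv2.DIST_HUBER,0,.01,.01).ravel()
if vx<0: vx,vy=-vx,-vy
print(len(pts),"yaw",np.degrees(np.arctan2(vy,vx)))
# hoop extents along spine at spine column, along row through centre
colm=d[:,322];print("col322 dark",[r for r in range(70,260) if colm[r]][:3],[r for r in range(70,260) if d[r,316] ],)
hc=[]
for dr in range(-30,31,6):
    row=np.where(d[167+dr,225:420])[0]+225;L=onz(wray(c,T,row.min(),167+dr),63);Rr=onz(wray(c,T,row.max(),167+dr),63);hc.append(((L+Rr)/2)[:2]);
    if dr==0: print("width",np.linalg.norm(L-Rr))
print("mids",np.mean(hc,0))
u=np.array([vx,vy]);
for r in(95,238): print(r,onz(wray(c,T,322.5,r),66)[:2]-np.array([x0,y0]),onz(wray(c,T,322.5,r),66)[:2])
print("line pt",x0,y0,"q yaw tool",np.degrees(quat(s["orientation"]).as_matrix()[:2,1]),s["tool_pos"])
E
```

```text
Traceback (most recent call last):
cv2.error: OpenCV(4.12.0) /io/opencv/modules/imgproc/src/linefit.cpp:618: error: (-215:Assertion failed) npoints2 >= 0 || npoints3 >= 0 in function 'fitLine'
```

```bash
python3 - <<'E'
from h import *
c=arm.camera("wrist");s=arm.sense();T=np.load("pics/w5.npz")["T"];im=cv2.imread("pics/w5.png").max(2)
print(im[140,305:340]);print(im[170,305:340]);d=cv2.morphologyEx((im<60).astype(np.uint8),cv2.MORPH_OPEN,np.ones((5,5)))
n,l,st,ce=cv2.connectedComponentsWithStats(d);i=l[140,321];print(st[i]);m=l==i
pts=[];
for r in range(112,192,3):
    x=np.where(m[r,305:340])[0]
    if 4<len(x)<25: pts.append(onz(wray(c,T,305+x.mean(),r),70)[:2])
pts=np.array(pts);print(len(pts))
if len(pts)>3:
    vx,vy,x0,y0=cv2.fitLine(pts.astype(np.float32),cv2.DIST_HUBER,0,.01,.01).ravel();k=np.sign(vx);u=np.array([vx,vy])*k
    print("yaw",np.degrees(np.arctan2(u[1],u[0])),x0,y0)
    hr=np.where(m[:,322])[0];print("col322",hr.min(),hr.max(), np.where(m[:,335])[0])
    row=np.where(m[167])[0];print("row167",row.min(),row.max(),onz(wray(c,T,row.min(),167),66),onz(wray(c,T,row.max(),167),66))
E
```

```text
[229 238 238 226 200 156 118 103 105 115 121 112  84  72  79  82  82  85
  83  88  83  84 109 140 148 138 125 127 141 153 154 156 168 184 194]
[121 122 120 115 108  98  86  81  81  81  81  78  65  60  64  76  78  79
  82  80  74  64  70  94 118 134 151 167 166 155 143 127 111  97  88]
[     0      0    640    480 262234]
0
```

```bash
python3 - <<'E'
from h import *
c=arm.camera("wrist");s=arm.sense();T=np.load("pics/w5.npz")["T"];im=cv2.imread("pics/w5.png").max(2).astype(float)
Rm=quat(s["orientation"]).as_matrix();tl=lambda p:(Rm.T@(p-s["tool_pos"])).round(1)
# spine edges per row by gradient
for r in range(115,195,10):
    g=np.gradient(cv2.GaussianBlur(im[r-4:r+5].mean(0)[None],(3,1),0)[0]);L=310+g[310:321].argmin();Rr=322+g[322:334].argmax();print(r,L,Rr,tl(onz(wray(c,T,(L+Rr)/2,r),70)))
for nm,p,z in [("hoopF",(322,95),66),("hoopB",(322,238),66),("hoopL",(250,167),66),("hoopR",(395,167),66),("junction",(322,205),70),("armR",(405,226),63),("armL",(243,230),63)]: print(nm,tl(onz(wray(c,T,*p),z)))
print(Rm[:2])
E
```

```text
115 311 327 [ 87.2  -1.1 158.6]
125 311 327 [ 79.   -1.1 158.6]
135 311 327 [ 70.7  -1.1 158.6]
145 311 327 [ 62.5  -1.2 158.6]
155 312 328 [ 54.2  -0.4 158.6]
165 317 329 [ 45.9   2.1 158.6]
175 316 327 [ 37.6   0.8 158.6]
185 317 328 [ 29.3   1.7 158.6]
hoopF [104.3   1.4 162.6]
hoopB [-17.4   1.2 162.6]
hoopL [ 44.8 -59.4 162.6]
hoopR [ 44.6  62.9 162.6]
junction [ 12.4   1.2 158.6]
armR [ -7.4  74.6 165.6]
armL [-10.8 -68.5 165.6]
[[-9.33849539e-01 -3.57666045e-01  1.96878951e-04]
 [-3.57666084e-01  9.33849519e-01 -2.20972821e-04]]
```

The support centre is about 42.5 mm towards tool +x from the TCP, with the spine parallel to tool x. Descend with the jaws half open inside the hoop and grip the spine.

carry_out([
  [[0.55, 0.3, 0.012, 0.2, 0, 0, 0], [0.55, 0.53, 0.012, 0.5, 0, 0, 0], [0.55, 0.53, 0.012, 0.9, 0, 0, 0], [0.55, 0.53, 0.012, 1, 0, 0, 0], [0.55, 0.53, 0.012, 1, 0, 0, 0], [0.55, 0.53, 0.012, 1, 0, 0, 0], [0.55, 0.53, 0.012, 1, 0, 0, 0], [0.55, 0.53, 0.012, 1, 0, 0, 0]],
])

```text
time_s: 14.32
tool_pos: [458.1, -370.8, 150.5]
orientation: [0.001, -0.182, 0.983, -0.001]
force: [0.8, 0.8, 0.1]
finger_gap: 0.453
gripper_force: 0.0
```

```bash
python3 - <<'E'
from h import *
s,c,T=wshot("w6");print(s["time_s"],s["tool_pos"],s["finger_gap"])
im=cv2.imread("pics/w6.png");cv2.imwrite("pics/v6.png",im)
E
```

```text
14.3167 [ 458.12527579 -370.77277749  150.53851828] 0.4525813399112336
```

carry_out([
  [[0.55, 0, 0, 0.3, 0, 0, 0], [0.55, 0, 0, 0.6, 0, 0, 0], [0.55, 0, 0, 0.8, 0, 0, 0], [0.55, 0, 0, 0.9, 0, 0, 0], [0.55, 0, 0, 0.9, 0, 0, 0], [0.55, 0, 0, 0.9, 0, 0, 0]],
])

```text
time_s: 14.87
tool_pos: [457.3, -370.3, 77.2]
orientation: [0.0, -0.182, 0.983, -0.0]
force: [0.5, 0.2, 0.9]
finger_gap: 0.455
gripper_force: 0.0
```

carry_out([
  [[0.55, 0, 0, 0.15, 0, 0, 0], [0.55, 0, 0, 0.26, 0, 0, 0], [0.55, 0, 0, 0.3, 0, 0, 0], [0.55, 0, 0, 0.3, 0, 0, 0], [0.55, 0, 0, 0.3, 0, 0, 0], [0.55, 0, 0, 0.3, 0, 0, 0]],
])

```text
time_s: 15.37
tool_pos: [457.0, -370.2, 52.7]
orientation: [0.0, -0.182, 0.983, -0.0]
force: [0.6, -1.4, -1.2]
finger_gap: 0.45
gripper_force: 0.0
```

carry_out([
  [[1, 0, 0, 0, 0, 0, 0], [1, 0, 0, 0, 0, 0, 0], [1, 0, 0, 0, 0, 0, 0], [1, 0, 0, 0, 0, 0, 0], [1, 0, 0, 0, 0, 0, 0], [1, 0, 0, 0, 0, 0, 0], [1, 0, 0, 0, 0, 0, 0], [1, 0, 0, 0, 0, 0, 0]],
])

```text
time_s: 16.03
tool_pos: [456.9, -370.0, 52.6]
orientation: [-0.0, -0.182, 0.983, -0.0]
force: [0.0, 0.4, 1.7]
finger_gap: 0.099
gripper_force: 30.0
```

The spine is gripped (gap 8.7 mm, 30 N). Lift and carry it to the hob.

carry_out([
  [[1, 0, 0, -0.1, 0, 0, 0], [1, 0, 0, -0.3, 0, 0, 0], [1, 0, 0, -0.6, 0, 0, 0], [1, 0, 0, -0.9, 0, 0, 0], [1, 0, 0, -0.9, 0, 0, 0]],
])

```text
time_s: 16.45
tool_pos: [458.9, -372.2, 129.4]
orientation: [0.002, -0.182, 0.983, -0.003]
force: [1.8, -2.3, -2.2]
finger_gap: 0.1
gripper_force: 30.0
```

carry_out([
  [[1, 0, 0, -0.3, 0, 0, 0], [1, 0, 0, -0.6, 0, 0, 0], [1, 0, 0, -0.6, 0, 0, 0], [1, 0, 0, -0.6, 0, 0, 0]],
])

```text
time_s: 16.78
tool_pos: [457.2, -370.4, 172.4]
orientation: [0.0, -0.182, 0.983, -0.001]
force: [-0.6, 0.8, -4.2]
finger_gap: 0.099
gripper_force: 30.0
```

carry_out([
  [[1, -0.15, 0.2, 0, 0, 0, 0], [1, -0.35, 0.5, 0, 0, 0, 0], [1, -0.5, 0.8, 0, 0, 0, 0], [1, -0.62, 1, 0, 0, 0, 0]],
])

```text
time_s: 17.12
tool_pos: [473.2, -274.4, 169.1]
orientation: [-0.001, -0.182, 0.983, 0.002]
force: [0.3, -0.4, -3.0]
finger_gap: 0.101
gripper_force: 30.0
```

carry_out([
  [[1, -0.2, 0.33, 0, 0, 0, 0], [1, -0.41, 0.66, 0, 0, 0, 0], [1, -0.62, 1, 0, 0, 0, 0]],
])

```text
time_s: 17.37
tool_pos: [491.0, -183.1, 169.5]
orientation: [-0.001, -0.181, 0.983, 0.001]
force: [0.4, 0.1, -4.4]
finger_gap: 0.102
gripper_force: 30.0
```

carry_out([
  [[1, -0.2, 0.33, 0, 0, 0, 0], [1, -0.41, 0.66, 0, 0, 0, 0], [1, -0.62, 1, 0, 0, 0, 0]],
])

```text
time_s: 17.62
tool_pos: [508.6, -90.7, 169.6]
orientation: [-0.002, -0.182, 0.983, 0.001]
force: [0.9, 0.2, -3.4]
finger_gap: 0.1
gripper_force: 30.0
```

carry_out([
  [[1, -0.2, 0.33, 0, 0, 0, 0.03], [1, -0.41, 0.66, 0, 0, 0, 0.06], [1, -0.55, 0.9, 0, 0, 0, 0.09], [1, -0.62, 1, 0, 0, 0, 0.111], [1, -0.62, 1, 0, 0, 0, 0.111], [1, -0.62, 1, 0, 0, 0, 0.111], [1, -0.62, 1, 0, 0, 0, 0.111], [1, -0.62, 1, 0, 0, 0, 0.111]],
])

```text
time_s: 18.28
tool_pos: [527.2, -1.1, 171.6]
orientation: [-0.001, -0.009, 1.0, 0.0]
force: [-0.3, -0.9, -3.5]
finger_gap: 0.097
gripper_force: 30.0
```

```bash
python3 - <<'E'
from h import *
s,c,T=wshot("w7");Rm=quat(s["orientation"]).as_matrix();print(s["time_s"],s["tool_pos"],s["force"],s["ft_torque"],"yaw",np.degrees(np.arctan2(-Rm[1,0],-Rm[0,0])),s["finger_gap"])
for nm,p in dict(foot=(75,0,46.6),hoopF=(58,0,-10),L=(-55,75,46.6),Rr=(-55,-75,46.6)).items(): print(nm,wproj(c,c["tool_from_camera"],np.array(p,float)))
print("cone",wproj(c,T,np.array([452.3,-1.9,60])))
E
```

```text
18.2833 [527.20660742  -1.10985952 171.6148552 ] [-0.34311027 -0.89535715 -3.49717498] [-0.01964073  0.06156826 -0.03803235] yaw 0.9855065945989265 0.09710394851895901
foot [321.58717158 125.27500291]
hoopF [321.83961534 165.71902826]
L [440.03856548 343.41288466]
Rr [203.37213045 343.76438949]
cone [322.16654083 128.70819557]
```

```bash
python3 - <<'E'
import cv2,numpy as np
im=cv2.imread("pics/w7.png");cv2.imwrite("pics/v7.png",np.hstack([cv2.resize(im[60:260,260:380],(360,600),interpolation=cv2.INTER_CUBIC),cv2.resize(im[0:480,100:540],(440,480))[:480].copy() if 0 else cv2.copyMakeBorder(im[0:480,100:540],60,60,0,0,cv2.BORDER_CONSTANT)]))
E
```

```text
(no output)
```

View pics/v7.png

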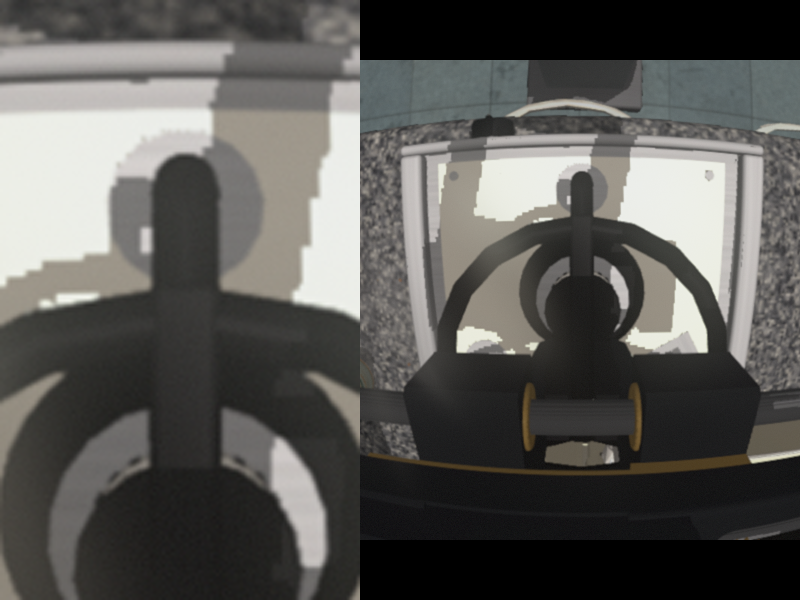

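The foot end of the spine sits over the cone plate: both are at column 322, with the plate centre at row 128.7 as predicted. Lower it to just above the enamel.

carry_out([
  [[1, 0, 0.006, 0.2, 0, 0, 0], [1, 0, 0.006, 0.45, 0, 0, 0], [1, 0, 0.006, 0.6, 0, 0, 0], [1, 0, 0.006, 0.68, 0, 0, 0], [1, 0, 0.006, 0.68, 0, 0, 0], [1, 0, 0.006, 0.68, 0, 0, 0], [1, 0, 0.006, 0.68, 0, 0, 0], [1, 0, 0.006, 0.68, 0, 0, 0], [1, 0, 0.006, 0.68, 0, 0, 0]],
])

```text
time_s: 19.08
tool_pos: [528.3, 0.2, 119.0]
orientation: [0.001, -0.009, 1.0, -0.0]
force: [-0.1, 0.5, -2.8]
finger_gap: 0.099
gripper_force: 30.0
```

```bash
cat > st.py <<'E'
from h import *
s=arm.sense();Rm=quat(s["orientation"]).as_matrix();print(s["time_s"],s["tool_pos"].round(2),s["force"].round(2),s["ft_torque"].round(3),"yaw",np.degrees(np.arctan2(-Rm[1,0],-Rm[0,0])).round(2),"tilt",(Rm[:2,2]*57.3).round(2))
E
python3 st.py
```

```text
19.0833 [5.2834e+02 1.8000e-01 1.1898e+02] [-0.11  0.47 -2.76] [0.066 0.032 0.035] yaw 0.98 tilt [ 0.1  -0.02]
```

carry_out([
  [[1, 0.013, -0.01, 0.03, 0, 0, 0], [1, 0.013, -0.01, 0.055, 0, 0, 0], [1, 0.013, -0.01, 0.055, 0, 0, 0], [1, 0.013, -0.01, 0.055, 0, 0, 0]],
])

```text
time_s: 19.42
tool_pos: [526.4, -0.4, 113.4]
orientation: [-0.0, -0.009, 1.0, 0.0]
force: [-0.1, -0.9, -2.6]
finger_gap: 0.098
gripper_force: 30.0
```

carry_out([
  [[1, 0, 0, 0.01, 0, 0, 0], [1, 0, 0, 0.02, 0, 0, 0], [1, 0, 0, 0.02, 0, 0, 0], [1, 0, 0, 0.02, 0, 0, 0]],
])

```text
time_s: 19.75
tool_pos: [526.6, -0.5, 112.0]
orientation: [-0.0, -0.009, 1.0, 0.0]
force: [0.5, 0.1, -2.3]
finger_gap: 0.098
gripper_force: 30.0
```

```bash
python3 st.py
```

```text
19.75 [526.61  -0.53 111.98] [ 0.47  0.08 -2.27] [0.032 0.029 0.042] yaw 0.98 tilt [-0.01  0.  ]
```

carry_out([
  [[1, -0.008, 0, 0.01, 0, 0, 0], [1, -0.008, 0, 0.01, 0, 0, 0], [1, -0.008, 0, 0.01, 0, 0, 0]],
])

```text
time_s: 20.0
tool_pos: [527.3, -0.5, 111.2]
orientation: [-0.0, -0.009, 1.0, 0.0]
force: [0.5, 0.0, -3.2]
finger_gap: 0.099
gripper_force: 30.0
```

carry_out([
  [[1, 0, 0, 0.01, 0, 0, 0], [1, 0, 0, 0.01, 0, 0, 0], [1, 0, 0, 0.01, 0, 0, 0]],
])

```text
time_s: 20.25
tool_pos: [527.3, -0.5, 110.4]
orientation: [-0.0, -0.009, 1.0, 0.0]
force: [0.1, -0.0, -2.7]
finger_gap: 0.099
gripper_force: 30.0
```

```bash
python3 st.py
```

```text
20.25 [ 5.2727e+02 -5.0000e-01  1.1040e+02] [ 0.13 -0.03 -2.73] [ 0.018 -0.011 -0.057] yaw 0.98 tilt [-0.01  0.  ]
```

carry_out([
  [[1, 0, 0, 0.01, 0, 0, 0], [1, 0, 0, 0.01, 0, 0, 0], [1, 0, 0, 0.01, 0, 0, 0]],
])

```text
time_s: 20.5
tool_pos: [527.4, -0.5, 109.7]
orientation: [0.0, -0.009, 1.0, -0.0]
force: [-0.8, 0.5, -3.3]
finger_gap: 0.098
gripper_force: 30.0
```

carry_out([
  [[1, 0, 0, 0.01, 0, 0, 0], [1, 0, 0, 0.01, 0, 0, 0], [1, 0, 0, 0.01, 0, 0, 0]],
])

```text
time_s: 20.75
tool_pos: [527.6, -0.7, 109.1]
orientation: [0.0, -0.009, 1.0, -0.0]
force: [0.6, -1.6, -1.8]
finger_gap: 0.1
gripper_force: 30.0
```

```bash
python3 st.py
```

```text
20.75 [527.62  -0.73 109.09] [ 0.62 -1.55 -1.82] [-0.135 -0.077 -0.027] yaw 0.97 tilt [ 0.04 -0.02]
```

carry_out([
  [[1, 0, 0, 0.007, 0, 0, 0], [1, 0, 0, 0.007, 0, 0, 0], [1, 0, 0, 0.007, 0, 0, 0]],
])

```text
time_s: 21.0
tool_pos: [527.8, -0.8, 108.8]
orientation: [0.001, -0.008, 1.0, -0.0]
force: [0.6, -1.8, 1.3]
finger_gap: 0.099
gripper_force: 30.0
```

```bash
python3 st.py
```

```text
21.0 [527.8   -0.85 108.75] [ 0.62 -1.83  1.29] [-0.348  0.014 -0.049] yaw 0.97 tilt [ 0.06 -0.03]
```

The seats now carry the weight, and the height matches full seating (108.75 against 108.5). Let go, rise and check.

carry_out([
  [[0.55, 0, 0, 0, 0, 0, 0], [0.55, 0, 0, 0, 0, 0, 0], [0.55, 0, 0, 0, 0, 0, 0], [0.55, 0, 0, 0, 0, 0, 0], [0.55, 0, 0, 0, 0, 0, 0], [0.55, 0, 0, 0, 0, 0, 0], [0.55, 0, 0, 0, 0, 0, 0]],
])

```text
time_s: 21.58
tool_pos: [527.3, -0.4, 108.3]
orientation: [-0.0, -0.009, 1.0, 0.0]
force: [0.1, -0.4, 0.7]
finger_gap: 0.451
gripper_force: 0.0
```

carry_out([
  [[0.55, 0, 0, -0.2, 0, 0, 0], [0.55, 0, 0, -0.5, 0, 0, 0], [0.55, 0, 0, -0.9, 0, 0, 0], [0.55, 0, 0, -0.9, 0, 0, 0]],
])

```text
time_s: 21.92
tool_pos: [530.7, -1.2, 186.3]
orientation: [0.005, -0.009, 1.0, -0.001]
force: [0.6, -1.0, 1.1]
finger_gap: 0.45
gripper_force: 0.0
```

carry_out([
  [[0.55, -0.2, 0, -0.4, 0, 0, 0], [0.55, -0.45, 0, -0.8, 0, 0, 0], [0.55, -0.45, 0, -1, 0, 0, 0], [0.55, -0.45, 0, -1, 0, 0, 0], [0.55, -0.45, 0, -1, 0, 0, 0], [0.55, -0.45, 0, -1, 0, 0, 0], [0.55, -0.45, 0, -1, 0, 0, 0]],
])

```text
time_s: 22.5
tool_pos: [562.0, 0.3, 258.2]
orientation: [-0.002, -0.008, 1.0, 0.0]
force: [0.6, 0.1, -0.4]
finger_gap: 0.448
gripper_force: 0.0
```

```bash
python3 - <<'E'
from h import *
s,c,T=wshot("w8");print(s["time_s"],s["tool_pos"])
th=np.radians(1.0);Rm=np.array([[np.cos(th),-np.sin(th)],[np.sin(th),np.cos(th)]]);t=np.array([527.25,-.6])
out=cv2.imread("pics/w8.png")
for nm,p,z in [("tipspine",(-81,0),126),("hoopF",(-60.5,0),126),("hoopL",(0,60.5),126),("hoopR",(0,-60.5),126),("armL",(55,75),120),("armR",(55,-75),120),("cap",(4,0),85)]:
    q=wproj(c,T,np.append(Rm@np.array(p,float)+t,z));print(nm,q.round(1));cv2.circle(out,tuple(int(round(v)) for v in q),1,(0,0,255),-1)
C=arm.camera("scene");sc=C["pixels"][:,:,::-1]
cv2.imwrite("pics/v8.png",np.hstack([cv2.resize(out[30:330,150:490],(454,400)),cv2.resize(sc[190:300,245:340],(345,400))]))
E
```

```text
22.5 [5.61986220e+02 3.29797196e-01 2.58204219e+02]
tipspine [320.7  76.4]
hoopF [320.8 103. ]
hoopL [399.4 183.3]
hoopR [242.3 183.6]
armL [412.  249.3]
armR [230.  249.7]
cap [320.9 181.7]
```

View pics/v8.png

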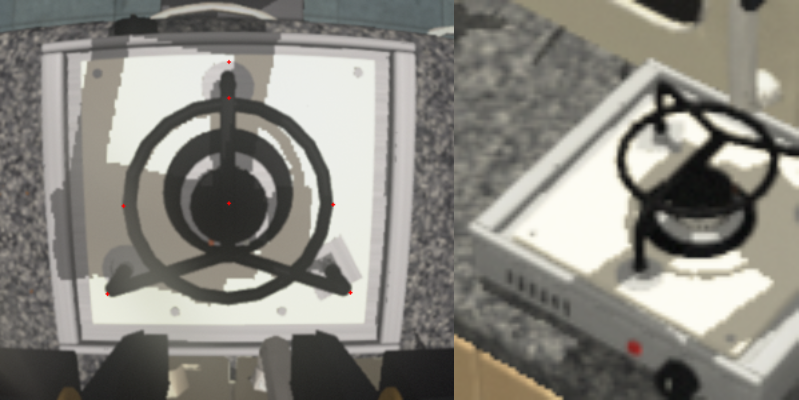

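The overlay shows the arm ends, hoop and spine on their predicted seated positions, with each leg in its seat plate and the cap under the spine. It stayed level in the grip down to the seated height, with almost no moment about y, so no foot is propped on the enamel. Hand in.

```bash
python3 -c "
from bench import arm
print(arm.close_job())"
```

```text
the job is handed in; nothing more can be done
None
```

I set the cap on the burner and the pan support over it at its full seated height (no separate rock test), and handed the job in at about 22.5 s without touching the mug, shaker or pot; the hand-in returned no verdict.

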